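Push the potted choke along the roller lane into its bay

TASK

On the bench stands a roller track with two lanes side by side. Push the square black potted choke along its own lane into the bay at the end until it sits fully home against the end stop, then let go of it. Keep it down on the rollers all the way, do not lift it, and leave the pine block in the other lane where it is.

Things in the scene. Friction and masses are not known exactly. Their poses are not given: they have to be found in the camera images.
- roller_track: fixed two-lane roller track, 331 long (x), 214 wide (y), three aluminium rails, easy-turning grey rollers across both lanes. Origin on the bench under its middle; x runs along the lanes from the open entry (x = -165) to the bays, z up. Lane centres y = -47.5 and +47.5, clear lane width 88. Roller tops z = 34, rail tops z = 46. Rollers 18 thick, 24 apart, from x = -162 to 72
- end_stop (a point): point on the near face of the dark end stops, midway between the two lanes, at roller height: track x = 160, y = 0, z = 34; axes as the track's. In each lane the bay is the flat steel floor (z = 33) on the last 82 before this stop; the stop's top is at z = 62. The choke is home when its face touches the stop, its origin 39 before it
- choke: potted choke: plain black square block 78 x 78 x 32 high, about 0.6 kg, in one of the two lanes (either), resting on the rollers in the entry half, its sides about parallel to the lane. Origin at the centre of its underside, z up
- pine_block: pale pine block with drill holes in its top, 62 x 105 x 34 high, lying with its long side along the other lane, on the rollers; to be left alone. Origin at the centre of its underside
Mind the look-alikes: they are no part of the job. Leave any turquoise look-alike of the choke alone.

How it is judged:
At the end, for the whole second after the job is handed in: the choke lies flat and at rest on the floor of its lane's bay, no more than about 10 mm from the end stop and square to the lane within 10 degrees; the pine block is within 20 mm of where it was (x of choke in the frame of roller_track between 0.11 and 0.126 m and z of choke in the frame of roller_track between 0.028 and 0.04 m and angle between choke's own z axis and vertical below 0.1 rad and angle between the x axis of choke and the x axis of roller_track, either way round below 0.175 rad and linear speed of choke below 0.01 m/s and distance of pine_block from where it was at the start of the episode below 0.02 m); the robot touches nothing.
It fails at once if the choke is lifted more than 15 mm off the rollers (z of choke in the frame of roller_track above 0.049 m).
It fails at once if the pine block is moved by more than 20 mm (distance of pine_block from where it was at the start of the episode above 0.02 m).
It also fails if it takes over 32 s, if anything falls off the work surface, if the arm or the gripper's body presses on something with over 40 N, if the wrist force passes 120 N, or if a joint passes its speed limit or range.

ROBOT

A 6-joint arm with a two-finger parallel gripper is mounted at the origin on a cart in front of the work surface, level with it; the furniture and walls round the work are solid. World frame = base frame: x ahead of the robot, y to its left, z up, the work surface at z = 0. Lengths are in m, angles in rad, forces in N, time in s.
With the tool pointing down it reaches from about 0.35 to 0.975 m from the base axis. Payload 4.9 kg.
Tool frame: the origin (TCP) lies at the very end of the fingers, on their centre line; the grasp point (between the pads) lies 19 mm behind it; z points along the fingers, y is the line along which they close (so a half turn about z gives the same grasp; the last joint's range is limited). The gripper opens to 85 mm and grips with 20 to 120 N. Pads are 22 mm wide; open, the fingers measure 114 mm over their backs; the gripper's body (76 mm by 85 mm) begins 54 mm behind the grasp point. The pads swing forward as they close: fully open they stand 13 mm farther back than shut.
Start: joints at [-1.261, 0.053, 1.613, -0, 1.476, -0.119], TCP at [0.26, -0.568, 0.231] pointing down, gripper open.
Joint ranges: [-3.01, 3.01], [-1.01, 2.22], [0.06, 2.58], [-1.02, 4.17], [0.09, 2.62], [-3.14, 3.14]. Speed limits (rad/s): [2.57, 2.57, 3.14, 3.14, 3.14, 3.14].

INTERFACE

Orientations are given as a rotation vector (axis times angle).
In Python, from station import get_obs, optics, ctrl gives the robot as it stands.
- The arm moves only by the shell command python3 -m pendant 'ROWS' [FORCE]. ROWS is JSON, a list of rows, each a list of 3 entries, a list of its own where there are three numbers: the shift along the tool's x, y, z in mm, then the turn, a rotation vector about the tool's x, y, z in rad, then the opening, from 0 (shut) to 1 (fully open). A call has 1 to 12 rows; each row shifts and turns the commanded pose from where the row before left it, along the tool's axes as they then stand; what a row does not reach is not made up. A row lasts 1/12 s, in which the tool goes at most 41.7 mm and 7.16 degrees, less where a joint would pass 70% of its speed; a pose out of reach is approached as far as the arm can. A call is refused whole if a number of a shift passes 41.7 or a number of a turn 0.125, either way. A call with a gripper value outside its range is refused whole. The fingers move at their own pace and stop on an object; FORCE is the grip in N (left out, the last holds). Time passes only in rows, so rows that do not move let the fingers close. It gives the time, the measured TCP pose, the force, the opening and the grip force at its end, in the units of the state.
- get_obs(): the state, without advancing time (a new reading comes with each control period).
- optics.get_image(name): name is "scene" or "top" or "wrist"; returns the picture (420x560x3 uint8, red, green, blue); there is no depth.
- optics.camera_model(name): a dict with "fx", "fy", "cx", "cy" (pixels), "cam_to_world" (4x4, takes a point from camera to world coordinates). Camera axes: x right, y up, looking along -z (the intrinsics and any distortion apply to the point x, -y, -z); pixel columns grow to the right and rows downward; lengths in m; the calibration is good to about 2 mm. A picture is of the moment at which its call begins: read the wrist's pose just before it. camera_model takes no time and is no camera call; for the wrist camera it gives the pose at the moment of the call.
- ctrl.finish_job(): hands the job in; it is judged then, once.
The state is a dict: "t": time; "q": joint angles; "dq": joint speeds; "effort": joint torques, N m; "tool_pos": TCP position; "tool_rot": TCP orientation; "contact_force": force on the tool from outside, world axes, zero at the start; "wrist_torque": the same for the moment, N m; "opening": finger opening in m; "grip_force": force on a finger pad.
Only numpy, scipy, OpenCV 4.12 (cv2) and the standard library are available. Lean on these libraries where they do the work, as an engineer would, in place of code of your own. Each camera call takes 0.05 s, during which the arm holds its last target. There are 200 camera calls.

## Working session

There is one attempt and no reset: what is moved stays moved. The work goes in short steps, Python scripts to look and compute and a shell command to move; the robot and the scene stay as the last step left them, time stands still between calls to the robot, and variables do not carry over. Pictures are saved under pics/ and viewed, at most 10 in all, crops included, and the job is handed in when it is done.

```bash
mkdir -p pics; ls; python3 - <<'E'
from station import get_obs, optics
import cv2
for n in ("top","scene"):
    cv2.imwrite(f"pics/{n}0.png",optics.get_image(n)[:,:,::-1])
    m=optics.camera_model(n);print(n,m)
o=get_obs();print(o)
E
```

```text
pics
top {'fx': 390.17137386628525, 'fy': 390.17137386628525, 'cx': 282.9405168707136, 'cy': 202.98435308397129, 'cam_to_world': array([[ 0.01754402,  0.99064609, -0.13532381,  0.41042923],
       [-0.99952255,  0.01393409, -0.02757753, -0.03442631],
       [-0.02543396,  0.13574302,  0.99041756,  0.88195022],
       [ 0.        ,  0.        ,  0.        ,  1.        ]])}
scene {'fx': 527.5022879302426, 'fy': 527.5022879302426, 'cx': 277.46170060284976, 'cy': 206.85388517696907, 'cam_to_world': array([[ 0.66083532,  0.38809627, -0.64240016, -0.0471371 ],
       [-0.75034154,  0.32240174, -0.57710024, -0.57090651],
       [-0.01685952,  0.86338775,  0.50425921,  0.50828306],
       [ 0.        ,  0.        ,  0.        ,  1.        ]])}
{'t': 0.1, 'q': array([-1.26103681e+00,  5.32950015e-02,  1.61417959e+00,  2.72052180e-05,
        1.47599494e+00, -1.19011193e-01]), 'dq': array([ 0.00055575,  0.00088346, -0.00222081,  0.00103695, -0.00102089,
       -0.00049467]), 'effort': array([ 1.54297768e-04, -3.94900990e+01, -3.71363318e+01, -1.43157299e-04,
        3.90902802e-03, -4.39359354e-06]), 'tool_pos': array([ 0.25967134, -0.56787532,  0.2301697 ]), 'tool_rot': array([-3.06784602e+00, -6.67962051e-01,  2.38267407e-04]), 'contact_force': array([ 0.50714042, -0.8878876 , -0.03522567]), 'wrist_torque': array([-0.015385  ,  0.02008634, -0.0143809 ]), 'grip_force': 0.0, 'opening': 0.08559898309843668}
```

View pics/top0.png

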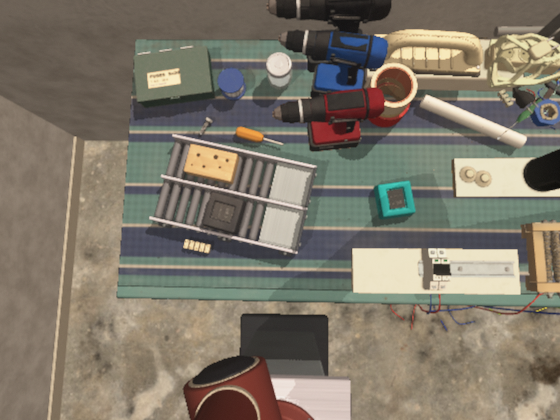

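View pics/scene0.png

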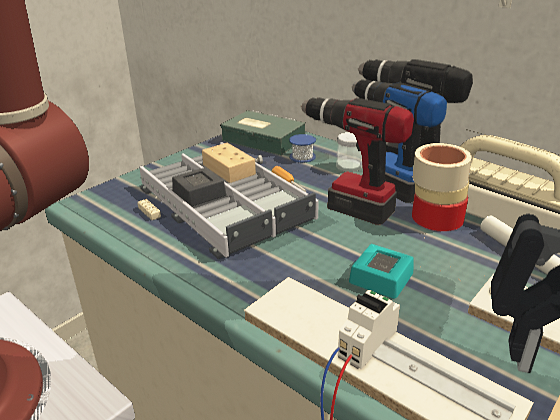

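The top view shows the track at about cols 152-315, rows 135-250, with the bays at the right end. The black choke is in the near lane at about (222,212) and the pine block in the far lane at about (211,164). The scene view agrees: the choke is at (198,187) and the stops are at (270,225).

```bash
python3 - <<'E'
import cv2
a=cv2.imread("pics/top0.png")[125:260,140:325]
cv2.imwrite("pics/crop.png",cv2.resize(a,None,fx=4.2,fy=4.2,interpolation=cv2.INTER_CUBIC))
E
```

```text
(no output)
```

View pics/crop.png

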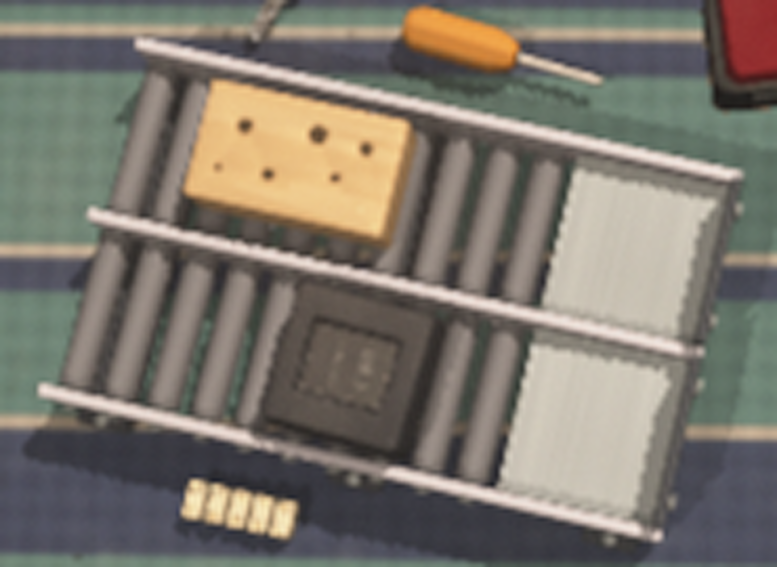

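```bash
cat > h.py <<'E'
import numpy as np, cv2
from station import get_obs, optics
from scipy.spatial.transform import Rotation as R
def ray(n,uv,z,m=None):
    m=m or optics.camera_model(n);T=m["cam_to_world"];out=[]
    for u,v in uv:
        d=T[:3,:3]@[(u-m["cx"])/m["fx"],-(v-m["cy"])/m["fy"],-1]
        out.append(T[:3,3]+d*(z-T[2,3])/d[2])
    return np.array(out)
E
python3 - <<'E'
from h import *
c=lambda p:[(x/4.2+140,y/4.2+125) for x,y in p]
r=ray("top",c([(138,43),(740,175),(92,215),(700,350),(42,390),(660,535)]),.046)
print(r.round(4))
X=r[1::2]-r[::2];print(np.linalg.norm(X,axis=1),np.arctan2(X[:,1],X[:,0]))
print(np.linalg.norm(r[0]-r[4]),np.linalg.norm(r[1]-r[5]))
th=np.arctan2(X.sum(0)[1],X.sum(0)[0]);o=r.mean(0)[:2];ex=np.array([np.cos(th),np.sin(th)]);ey=np.array([-ex[1],ex[0]])
print("th",th,"origin",o)
k=ray("top",c([(305,283),(440,313),(398,458),(265,425)]),.066)[:,:2]
print("choke track",np.c_[(k-o)@ex,(k-o)@ey], (k.mean(0)-o)@ex,(k.mean(0)-o)@ey)
for s in ((-.165,-.0475),(0,-.0475),(.121,-.0475)): print(s,o+ex*s[0]+ey*s[1])
ob=get_obs();print(R.from_rotvec(ob["tool_rot"]).as_matrix().round(3),ob["tool_pos"])
E
```

```text
[[ 0.6738  0.2374  0.046 ]
 [ 0.6058 -0.0825  0.046 ]
 [ 0.5804  0.2564  0.046 ]
 [ 0.5137 -0.0625  0.046 ]
 [ 0.488   0.2769  0.046 ]
 [ 0.4192 -0.0432  0.046 ]]
[0.32696388 0.32583288 0.32744956] [-1.78037402 -1.77695446 -1.78258855]
0.18999555811919308 0.19072115159565917
th -1.7799771234789252 origin [0.54682697 0.09709295]
choke track [[-0.03958806 -0.0127317 ]
 [ 0.03100343 -0.01248262]
 [ 0.02789408 -0.08814561]
 [-0.04130145 -0.0870586 ]] -0.0054980003627366145 -0.05010463132486301
(-0.165, -0.0475) [0.53462607 0.26835996]
(0, -0.0475) [0.5003624  0.10695674]
(0.121, -0.0475) [ 0.47523571 -0.01140563]
[[ 0.909  0.416 -0.001]
 [ 0.416 -0.909  0.002]
 [ 0.    -0.002 -1.   ]] [ 0.25967134 -0.56787532  0.2301697 ]
```

The choke is in the y = -47.5 lane, with its rear face at track x of about -43 mm. Next I turn the tool across the lane and travel high to a point behind the choke.

```bash
python3 -m pendant '[[[0,0,0],[0,0,-0.117],0.4],[[0,0,0],[0,0,-0.117],0.4],[[0,0,0],[0,0,-0.117],0.4],[[0,0,0],[0,0,-0.117],0.4],[[0,0,0],[0,0,-0.117],0.4],[[0,0,0],[0,0,-0.117],0.4],[[0,0,0],[0,0,-0.117],0.4],[[0,0,0],[0,0,-0.117],0.4],[[20,2,0],[0,0,0],0.4],[[36,4,0],[0,0,0],0.4],[[36,4,0],[0,0,0],0.4],[[36,4,0],[0,0,0],0.4]]'
python3 -m pendant '[[[36,4,0],[0,0,0],0.4],[[36,4,0],[0,0,0],0.4],[[36,4,0],[0,0,0],0.4],[[36,4,0],[0,0,0],0.4],[[36,4,0],[0,0,0],0.4],[[36,4,0],[0,0,0],0.4],[[36,4,0],[0,0,0],0.4],[[36,4,0],[0,0,0],0.4],[[36,4,0],[0,0,0],0.4],[[36,4,0],[0,0,0],0.4],[[36,4,0],[0,0,0],0.4],[[36,4,0],[0,0,0],0.4]]'
cat >> h.py <<'E'
th=-1.78;o=np.array([0.54683,0.09709]);ex=np.array([np.cos(th),np.sin(th)]);ey=np.array([-ex[1],ex[0]])
def st():
    ob=get_obs();M=R.from_rotvec(ob["tool_rot"]).as_matrix();p=ob["tool_pos"]
    print("t",ob["t"],"track xy",(p[:2]-o)@ex,(p[:2]-o)@ey,"z",p[2],"yaw err",np.arctan2(M[1,1],M[0,1])-np.arctan2(ey[1],ey[0]),"F",ob["contact_force"].round(1),"tilt",M[:,2].round(3),"open",ob["opening"])
    return p,M
def to(tx,ty,z):
    p,M=st();g=np.r_[o+ex*tx+ey*ty,z];print("shift mm",(M.T@(g-p)*1000).round(1))
E
python3 -c "
from h import *
to(-.085,-.0485,.042)"
```

```text
t: 1.1
tool_pos: [0.2996, -0.4445, 0.2304]
tool_rot: [-2.438, -1.979, -0.001]
contact_force: [1.2, 0.4, -0.3]
opening: 0.0341
grip_force: 0.0
t: 2.1
tool_pos: [0.435, -0.031, 0.231]
tool_rot: [2.438, 1.981, -0.0]
contact_force: [0.1, -1.3, 0.6]
opening: 0.0342
grip_force: 0.0
t 2.1 track xy 0.14856484188090516 -0.08277491576407037 z 0.23100749799095355 yaw err 0.00314813108456391 F [ 0.1 -1.3  0.6] tilt [ 0. -0. -1.] open 0.03421824425194768
shift mm [233.5  35.  189. ]
```

```bash
python3 -m pendant '[[[34,5,5],[0,0,0],0.4],[[34,5,5],[0,0,0],0.4],[[34,5,5],[0,0,0],0.4],[[34,5,5],[0,0,0],0.4],[[34,5,5],[0,0,0],0.4],[[34,5,5],[0,0,0],0.4],[[29,5,5],[0,0,0],0.4],[[0,0,20],[0,0,0],0.4],[[0,0,25],[0,0,0],0.4],[[0,0,25],[0,0,0],0.4],[[0,0,15],[0,0,0],0.4],[[0,0,0],[0,0,0],0.4]]' >/dev/null
python3 -c "
from h import *
to(-.085,-.0485,.042)
a=optics.get_image('top')[110:270,120:340,::-1];b=optics.get_image('wrist')[:,:,::-1]
a=cv2.resize(a,(578,420));cv2.imwrite('pics/c1.png',cv2.resize(np.hstack([a,b]),(800,296)))"
```

```text
t 3.1 track xy -0.08137353970695892 -0.05133880994855004 z 0.10614027750409001 yaw err 0.0034324989260626215 F [-1.5  0.2 -0.7] tilt [-0.009 -0.002 -1.   ] open 0.03447074900111439
shift mm [ 3.9  3.4 64.1]
```

View pics/c1.png

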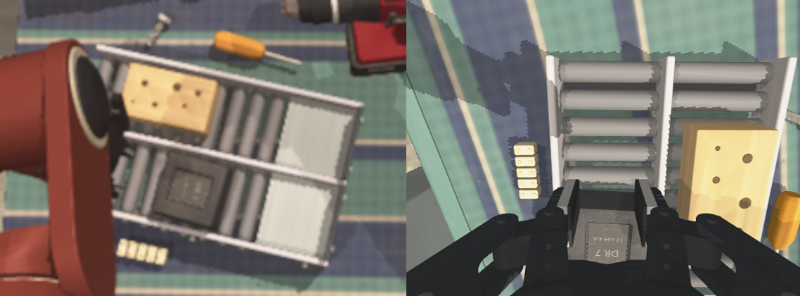

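The top view shows the gripper behind the choke. In the wrist view the choke's rear edge is at about row 185 of the composite, near the fingertips, so I'll check that edge with a ray.

```bash
python3 -c "
from h import *
a=optics.get_image('wrist')[:,:,::-1];cv2.imwrite('pics/w2.png',a)
m=optics.camera_model('wrist');print(m['cam_to_world'].round(3))
for v in (250,260,270,280):
  q=ray('wrist',[(290,v)],.066,m)[0,:2]-o;print(v,q@ex,q@ey)
T=np.linalg.inv(m['cam_to_world'])
p=get_obs()['tool_pos']
for X in (p,np.r_[o+ex*-.043+ey*-.05,.066]):
  c=T@np.r_[X,1];print(m['cx']+m['fx']*c[0]/-c[2],m['cy']+m['fy']*c[1]/c[2])
"
```

```text
[[ 0.979  0.197  0.053  0.53 ]
 [-0.204  0.943  0.262  0.256]
 [ 0.002 -0.268  0.964  0.254]
 [ 0.     0.     0.     1.   ]]
250 -0.07646468558642751 -0.04585364881974127
260 -0.07029020900411193 -0.045806096424916426
270 -0.064013692608859 -0.045757758176034544
280 -0.05763258585022593 -0.04570861443017031
287.73232861350755 275.37450431807014
282.63130073217746 302.29925979389617
```

View pics/w2.png

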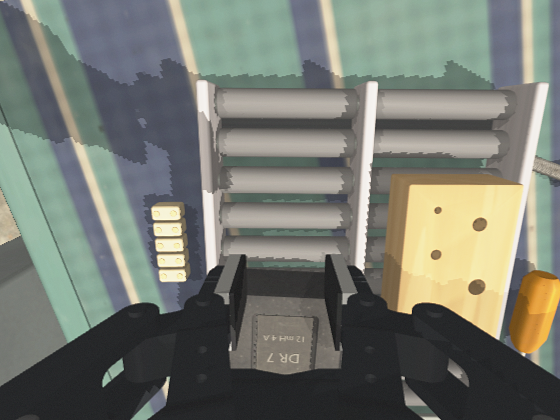

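In the wrist picture the choke's rear top edge is at about row 298 (302 predicted) and the lane centre is at col 286, right between the fingers. The measurement holds, so I descend behind it.

```bash
python3 -m pendant '[[[2,2,16],[0,0,0],0.4],[[2,1,16],[0,0,0],0.4],[[0,0,16],[0,0,0],0.4],[[0,0,10],[0,0,0],0.4],[[0,0,5],[0,0,0],0.4],[[0,0,0],[0,0,0],0.4],[[0,0,0],[0,0,0],0.4]]' >/dev/null
python3 -c "
from h import *
to(.071,-.0485,.042)"
```

```text
t 3.8333 track xy -0.08695366814596422 -0.044409939537773876 z 0.04928697871229723 yaw err 0.0031101579516158995 F [0.  0.2 0.5] tilt [ 0.001  0.    -1.   ] open 0.034226918473876405
shift mm [-157.9   -4.6    7.2]
```

```bash
python3 -m pendant '[[[0,-4,5],[0,0,0],0.4],[[-6,0,2],[0,0,0],0.4],[[-8,0,0],[0,0,0],0.4],[[-8,0,0],[0,0,0],0.4],[[-6,0,0],[0,0,0],0.4],[[-5,0,0],[0,0,0],0.4],[[-7,0,0],[0,0,0],0.4],[[-9,0,0],[0,0,0],0.4],[[-10,0,0],[0,0,0],0.4],[[-10,0,0],[0,0,0],0.4],[[-10,0,0],[0,0,0],0.4],[[-8,0,0],[0,0,0],0.4]]'
python3 -c "
from h import *
to(.071,-.0485,.042)
a=optics.get_image('scene')[100:280,100:340,::-1];cv2.imwrite('pics/s3.png',cv2.resize(a,(720,540)))"
```

```text
t: 4.83
tool_pos: [0.4988, 0.1056, 0.0413]
tool_rot: [2.438, 1.981, -0.0]
contact_force: [-0.2, 0.8, 0.2]
opening: 0.0344
grip_force: 0.1
t 4.8333 track xy 0.0016126456915206474 -0.04879810612448756 z 0.041253476938958394 yaw err 0.0027588966596606423 F [-0.2  0.8  0.2] tilt [-0. -0. -1.] open 0.034383668550906285
shift mm [-69.4   0.1  -0.7]
```

View pics/s3.png

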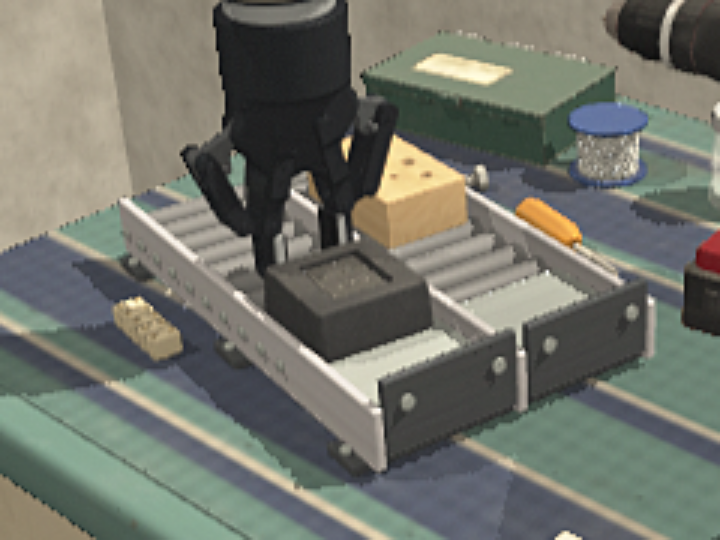

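The choke is moving flat and square along its lane, with its front at the bay edge at about (380,340), and the pine block is undisturbed. I keep pushing and slow down near the stop.

```bash
python3 -m pendant '[[[-8,0,0],[0,0,0],0.4],[[-8,0,0],[0,0,0],0.4],[[-8,0,0],[0,0,0],0.4],[[-8,0,0],[0,0,0],0.4],[[-8,0,0],[0,0,0],0.4],[[-6,0,0],[0,0,0],0.4],[[-5,0,0],[0,0,0],0.4],[[-4,0,0],[0,0,0],0.4],[[-3,0,0],[0,0,0],0.4],[[-2,0,0],[0,0,0],0.4],[[0,0,0],[0,0,0],0.4],[[0,0,0],[0,0,0],0.4]]'
python3 -c "
from h import *
to(.071,-.0485,.042)"
```

```text
t: 5.88
tool_pos: [0.4871, 0.0477, 0.0416]
tool_rot: [2.437, 1.981, -0.001]
contact_force: [0.4, 0.9, 0.7]
opening: 0.0346
grip_force: 0.0
t 5.8833 track xy 0.060687172948973786 -0.048207987468241245 z 0.041641498647510974 yaw err 0.0034754793768988768 F [0.4 0.9 0.7] tilt [ 0.    -0.001 -1.   ] open 0.034566342002819994
shift mm [-10.3  -0.3  -0.3]
```

Ten millimetres are left, so I advance in 2 mm rows and watch for the stop's reaction force.

```bash
python3 -m pendant '[[[-2,0,0],[0,0,0],0.4],[[-2,0,0],[0,0,0],0.4],[[-2,0,0],[0,0,0],0.4],[[-1,0,0],[0,0,0],0.4],[[0,0,0],[0,0,0],0.4]]' | grep -E "pos|force"
python3 -m pendant '[[[-1,0,0],[0,0,0],0.4],[[-1,0,0],[0,0,0],0.4],[[0,0,0],[0,0,0],0.4]]'| grep -E "pos|force"
python3 -c "
from h import *
to(.071,-.0485,.042)
a=optics.get_image('top')[110:270,120:340,::-1];b=optics.get_image('scene')[100:260,100:320,::-1]
cv2.imwrite('pics/c4.png',cv2.resize(np.hstack([a,b]),(800,291),interpolation=cv2.INTER_CUBIC))"
```

```text
tool_pos: [0.4857, 0.0414, 0.0417]
contact_force: [0.2, 3.9, 0.9]
grip_force: 2.1
tool_pos: [0.4858, 0.0407, 0.0418]
contact_force: [2.9, 8.3, -0.7]
grip_force: 4.8
t 6.55 track xy 0.06784946167343052 -0.04795044156744121 z 0.04175466002960294 yaw err 0.001983817311128372 F [ 2.9  8.3 -0.7] tilt [ 0.002  0.003 -1.   ] open 0.03437443935212281
shift mm [-3.1 -0.6 -0.3]
```

View pics/c4.png

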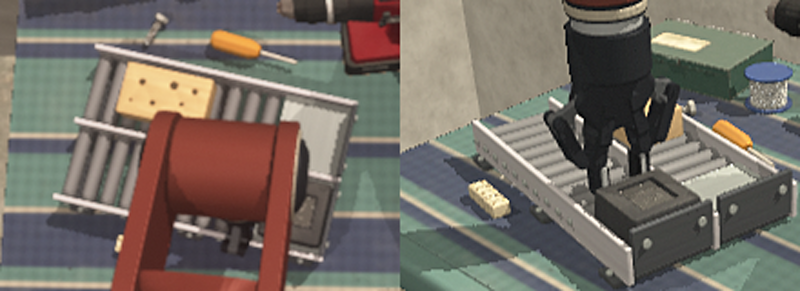

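The choke is in the bay against the stop. The force rose to 8 N while the tool barely advanced. I give a small extra push, then back off and rise.

```bash
python3 -m pendant '[[[-1.5,0,0],[0,0,0],0.4],[[0,0,0],[0,0,0],0.4],[[0,0,0],[0,0,0],0.4]]'| grep -E "pos|force"
python3 -m pendant '[[[4,0,0],[0,0,0],0.4],[[8,0,0],[0,0,0],0.4],[[12,0,0],[0,0,0],0.4],[[12,0,0],[0,0,0],0.4],[[0,0,-15],[0,0,0],0.4],[[0,0,-25],[0,0,0],0.4],[[0,0,-35],[0,0,0],0.4],[[0,0,-35],[0,0,0],0.4],[[30,0,-20],[0,0,0],0.4],[[35,0,0],[0,0,0],0.4],[[35,0,0],[0,0,0],0.4],[[35,0,0],[0,0,0],0.4]]'
python3 -m pendant '[[[35,0,0],[0,0,0],0.4],[[35,0,0],[0,0,0],0.4],[[20,0,0],[0,0,0],0.4],[[0,0,0],[0,0,0],0.4],[[0,0,0],[0,0,0],0.4],[[0,0,0],[0,0,0],0.4]]' | grep -E "pos|force"
python3 -c "
from h import *
st()
a=optics.get_image('top')[125:260,140:325,::-1]
cv2.imwrite('pics/c5.png',cv2.resize(a,None,fx=4.2,fy=4.2,interpolation=cv2.INTER_CUBIC))"
```

```text
tool_pos: [0.486, 0.0405, 0.0418]
contact_force: [4.8, 14.2, -1.5]
grip_force: 7.6
t: 7.9
tool_pos: [0.5201, 0.2075, 0.1723]
tool_rot: [2.437, 1.98, 0.002]
contact_force: [0.6, -0.5, -0.3]
opening: 0.0347
grip_force: 0.0
tool_pos: [0.5376, 0.2934, 0.1708]
contact_force: [-0.6, 0.3, -0.6]
grip_force: 0.0
t 8.4 track xy -0.19006459125042138 -0.04979168396744728 z 0.17081019032520173 yaw err 0.0036343889376643512 F [-0.6  0.3 -0.6] tilt [-0.001 -0.001 -1.   ] open 0.03416470647679044
```

View pics/c5.png

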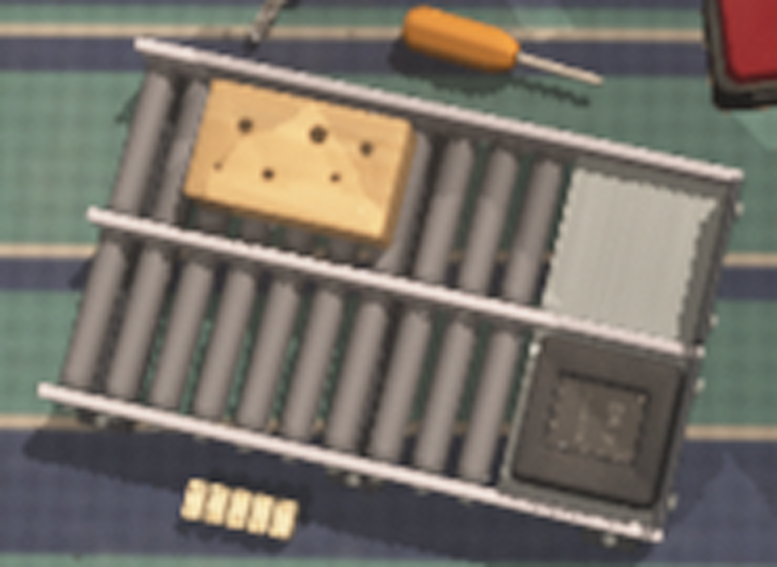

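The choke sits square in the bay at about (600,415), touching the stop. The pine block is where it was at (300,160), and the arm is clear.

```bash
python3 -c "
from station import ctrl
print(ctrl.finish_job())"
```

```text
the job is handed in; nothing more can be done
None
```

I pushed the choke along its lane on the rollers until it pressed against the end stop, then released it and handed the job in; the last picture shows it square in the bay, the pine block where it was and the arm clear.

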